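# Line up the spindle's keyway and lock it

### The job

Lock the spindle of the tilted indexing head: turn it by the flats on its shaft end until the keyway in its flange lines up with the locking tongue, which stays drawn back meanwhile, then slide the tongue by its knob fully home into the keyway and let go. Leave the other things on the bench where they are.

Things in the scene. Friction and masses are not known exactly. Their poses are not given: they have to be found in the camera images.
- head: Indexing head, fixed to the bench: base plate 230 x 190 mm carrying a green slab (205 x 150 mm) tilted 30 degrees. Origin on the bench below the spindle axis, z up. The slab's face rises towards the head's +x; its outward normal (= spindle axis) is (-0.5, 0, 0.866) in the head's frame, and the axis meets the face 105 mm above the origin. Heights 'off the face' are along this normal.
- spindle (a joint): Turn of the steel spindle, rad, right-handed about the outward normal (positive = anticlockwise when looking at the face). Endless; at 0 and every whole turn (2 pi) the keyway points straight at the locking tongue. Starts anywhere from 0.7 to 5.6. Stiff to turn (0.12 N m); stays where it is left.
- shaft_end (a point): Centre of the shaft's outer end, on the spindle axis, 62 mm off the face; z outward, x towards the keyway. The shaft end is a bar with two flats, 16 mm thick along y (grip here), 32 mm wide along x, bare from 28 to 62 mm off the face; below it a collar (diameter 42 mm, 24 to 28 mm) and the flange (diameter 90 mm, 10 to 24 mm off the face). Turns with the spindle.
- keyway (a point): Mouth of the keyway, a parallel slot 16 mm wide, cut 18 mm deep into the flange's rim through its whole thickness. The point is at the rim, 45 mm from the spindle axis, mid-width, level with the flange's top; x radially outward, z along the spindle axis. Turns with the spindle.
- gate (a point): Fixed point where the keyway's mouth must come: on the circle of the flange's rim, straight in front of the locking tongue, which lies up the slope (head's +x) from the spindle axis.
- tongue (a joint): Travel of the locking tongue, m: 0 = drawn back, grows as it slides down the slope straight at the spindle axis, 0.024 = home at its stop, nose 15 mm deep in the keyway. Starts at 0 to 0.005. Slides stiffly (3 N), stays where it is left. If the keyway is more than about 5 mm out of line at the rim, the nose strikes the rim at about 0.009.
- knob_top (a point): Centre of the top of the tongue's black knob, an upright cylinder of diameter 16 mm, bare from 21 mm to its top 62 mm off the face; z along the normal, the tongue slides home along -x. Knob axis to spindle axis: 98 mm drawn back, 74 mm home. The tongue is a 12 mm wide bar with a round nose 44 mm ahead of the knob axis, between two guides (35 mm over all, 21 mm high).
- offcut: Bystander: loose pine offcut, 110 x 45 x 35 mm, lying on the bench; origin at the centre of its underside.
- glue: Bystander: white bottle, 60 mm in diameter, 150 mm tall, standing on the bench; origin at the centre of its underside.
- hammer: Bystander: hammer with a wooden handle lying on the bench along its own x, head at +x.
- spanner: Bystander: steel spanner lying on the bench along its own x.

How it is judged:
On the way:
1. the keyway is turned into line with the tongue (its mouth within 5.5 mm of the gate) and stays there while the tongue is still drawn back (travel under 10 mm) (distance between keyway and gate below 0.0055 m and value of joint tongue below 0.01 m), for 0.2 s.
At the end, for the whole second after the job is handed in: The tongue is home in the keyway (travel over 21 of 24 mm), the keyway's mouth is within 4 mm of the gate, and spindle and tongue are at rest (value of joint tongue above 0.021 m and distance between keyway and gate below 0.004 m and velocity of joint spindle between -0.05 and 0.05 rad/s and velocity of joint tongue between -0.005 and 0.005 m/s); the robot touches nothing.
It fails at once if a bystander (offcut) is shifted by more than 20 mm (distance of offcut from where it was at the start of the episode above 0.02 m).
It fails at once if a bystander (glue) is shifted by more than 20 mm (distance of glue from where it was at the start of the episode above 0.02 m).
It fails at once if a bystander (hammer) is shifted by more than 20 mm (distance of hammer from where it was at the start of the episode above 0.02 m).
It fails at once if a bystander (spanner) is shifted by more than 20 mm (distance of spanner from where it was at the start of the episode above 0.02 m).
It also fails if it takes over 72 s, if anything falls off the work surface, if the arm or the gripper's body presses on something with over 40 N, if the wrist force passes 120 N, or if a joint passes its speed limit or range.

### The arm

A 6-joint arm with a two-finger parallel gripper is mounted at the origin on the work surface. World frame = base frame: x ahead of the robot, y to its left, z up, the work surface at z = 0. Lengths are in m, angles in rad, forces in N, time in s.
With the tool pointing down it reaches from about 0.3 to 0.775 m from the base axis. Payload 14.6 kg.
Tool frame: the origin (TCP) lies midway between the tips of the shut fingers; the grasp point (between the pads) lies 19 mm behind it (ctrl.tcp_to_grasp is the z of the grasp point in the tool frame, in m); z points along the fingers, y is the line along which they close (so a half turn about z gives the same grasp; the last joint's range is limited). The gripper opens to 94 mm and grips with 3 to 60 N. Pads are 16 mm wide; open, the fingers measure 119 mm over their backs; the gripper's body (75 mm by 177 mm) begins 78 mm behind the grasp point.
Start: joints at [-1.414, 0.3, 1.521, -0, 1.321, -0.067], TCP at [0.122, -0.536, 0.205] pointing down, gripper open.
Joint ranges: [-3.03, 3.03], [-0.79, 2.21], [0.23, 2.52], [-1.04, 4.18], [0, 3.07], [-2.55, 2.55]. Speed limits (rad/s): [2.22, 2.22, 2.57, 3.14, 3.14, 3.14].

### API

Orientations are given as [roll, pitch, yaw] about the fixed x, y, z axes, in that order (R = Rz(yaw) Ry(pitch) Rx(roll)).
In Python, from station import monitor, camera, ctrl gives the robot as it stands.
- The arm moves only by the tool apply_moves, never from a script. Its argument "plan" is one flat list of numbers, 4 for each row, row after row: the shift along the tool's x, y, z in mm, then the turn about the tool's z in rad. In form: [dx, dy, dz, spin, dx, dy, dz, spin, ...]. A call has 1 to 20 rows; each row shifts and turns the commanded pose from where the row before left it, along the tool's axes as they then stand; what a row does not reach is not made up. A row lasts 1/10 s, in which the tool goes at most 50 mm and 8.59 degrees, less where a joint would pass 70% of its speed; a pose out of reach is approached as far as the arm can. A call is refused whole if a number of a shift passes 50 or a number of a turn 0.15, either way. A call with a gripper value outside its range is refused whole. "hand" is the gripper command: -1 is shut, 1 is fully open, values between are in proportion, set as the call begins (left out, the last holds). The fingers move at their own pace and stop on an object; "squeeze" is the grip in N (left out, the last holds). Time passes only in rows, so rows that do not move let the fingers close. It gives the time, the measured TCP pose, the force, the opening and the grip force at its end, in the units of the state.
- monitor.get_obs(): the state, without advancing time (a new reading comes with each control period).
- camera(name): name is "scene" or "top" or "wrist"; returns a dict with "image" (400x640x3 uint8, red, green, blue), "range_z" (400x640 float32, m along the optical axis (not along the pixel's ray), 0 where there is no reading), "mtx" (3x3 intrinsics, pixels), "distortion" ([k1, k2, p1, p2, k3] as OpenCV has them; the pictures are not rectified), "rvec" (rotation vector, rad) and "tvec" (3), from world to camera coordinates, as OpenCV has them. Camera axes: x right, y down, z forward; pixel columns grow to the right and rows downward; lengths in m; the calibration is good to about 2 mm. A picture is of the moment at which its call begins.
- ctrl.hand_in(): hands the job in; it is judged then, once.
The state is a dict: "time_s": time; "qpos": joint angles; "joint_vel": joint speeds; "tau": joint torques, N m; "ee_pos": TCP position; "eef_rot": TCP orientation; "force": force on the tool from outside, world axes, zero at the start; "moment": the same for the moment, N m; "grip_width": finger opening in m; "grip_force": force on a finger pad.
Only numpy, scipy, OpenCV 4.12 (cv2) and the standard library are available. Lean on these libraries where they do the work, as an engineer would, in place of code of your own. Each camera call takes 0.05 s, during which the arm holds its last target. There are 200 camera calls.

## Working session

There is one attempt and no reset: what is moved stays moved. The work goes in short steps, Python scripts to look and compute and a tool call to move; the robot and the scene stay as the last step left them, time stands still between calls to the robot, and variables do not carry over. Pictures are saved under pics/ and viewed, at most 10 in all, crops included, and the job is handed in when it is done.

Besides the shell and the picture viewer there is one more tool, called after "Call:" as name(argument=value, ...) on one line, values as JSON. apply_moves: Moves the arm, as the interface text tells. Its arguments: {"type":"object","properties":{"plan":{"type":"array","items":{"type":"number"}},"hand":{"type":"number"},"squeeze":{"type":"number"}},"required":["plan"]}

```bash
mkdir -p pics; cat > h.py <<'E'
import numpy as np, cv2
from station import monitor, camera, ctrl
from scipy.spatial.transform import Rotation as R
def snap(n,f):
    c=camera(n); np.savez(''+f+'.npz',**c); cv2.imwrite(f'pics/{f}.png',c['image'][:,:,::-1]); return c
def cloud(c):
    K=c['mtx'];v,u=np.mgrid[0:400,0:640]
    p=cv2.undistortPoints(np.stack([u,v],-1).reshape(-1,1,2).astype(np.float32),K,c['distortion']).reshape(-1,2)
    z=c['range_z'].reshape(-1,1); P=np.hstack([p*z,z])
    M=cv2.Rodrigues(c['rvec'])[0]; return ((P-c['tvec'].reshape(1,3))@M).reshape(400,640,3)
def proj(c,P):
    return cv2.projectPoints(np.asarray(P,float).reshape(-1,1,3),c['rvec'],c['tvec'],c['mtx'],c['distortion'])[0].reshape(-1,2)
E
python3 - <<'E'
from h import *
a=snap('scene','s0');b=snap('top','t0')
print(monitor.get_obs())
for c in(a,b):
  M=cv2.Rodrigues(c['rvec'])[0];print(-M.T@c['tvec'].ravel())
E
```

```text
{'time_s': 0.1, 'qpos': array([-1.41360592e+00,  3.00434838e-01,  1.52150699e+00,  5.94801389e-05,
        1.32070397e+00, -6.65655202e-02]), 'joint_vel': array([ 0.00014709, -0.00014866, -0.0005632 ,  0.00049688,  0.00193253,
        0.00057374]), 'tau': array([ 8.63024543e-04, -5.32645833e+01, -3.53282940e+01,  7.09645939e-02,
        2.34782294e-02, -7.18992328e-05]), 'ee_pos': array([ 0.12203597, -0.53605286,  0.20493756]), 'eef_rot': array([-3.14054567e+00, -1.27537834e-04,  2.23741111e-01]), 'force': array([ 0.84683095,  0.24279499, -0.17506707]), 'moment': array([-0.02775715, -0.02032228,  0.00958284]), 'grip_force': 0.0, 'grip_width': 0.09417271149927485}
[1.51778035 0.23546109 1.18228758]
[ 0.31200171 -0.04289677  1.14209818]
```

View pics/t0.png

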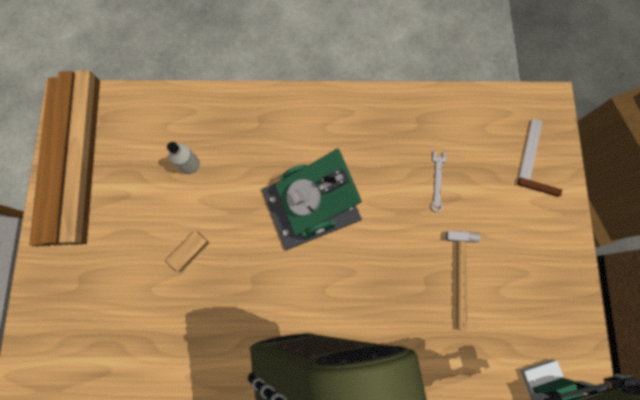

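View pics/s0.png

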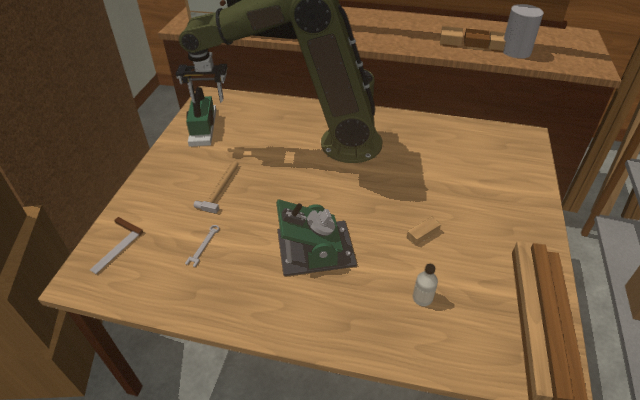

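The top view shows the head at about (315,200), with the flange near (304,197) and the knob at about (330,182). Up the slope is to the right and up. Next I enlarge this area and fit the face plane.

```bash
python3 - <<'E'
from h import *
t=np.load('t0.npz');s=np.load('s0.npz')
a=cv2.resize(t['image'][140:260,250:370],(560,560),interpolation=cv2.INTER_CUBIC)
b=cv2.resize(s['image'][190:280,270:360],(240,240),interpolation=cv2.INTER_CUBIC)
o=np.zeros((560,800,3),np.uint8);o[:,:560]=a;o[:240,560:]=b
cv2.imwrite('pics/c1.png',o[:,:,::-1])
P=cloud(t)
for (u,v) in [(335,160),(352,190),(330,215),(304,197),(300,197),(310,190),(290,240),(327,182),(337,175),(320,186)]: print(u,v,P[v,u].round(4))
im=t['image'].astype(int);m=(im[...,1]>im[...,0]+25)&(im[...,1]>im[...,2]+8)
m[:140]=0;m[260:]=0;m[:,:250]=0;m[:,370:]=0
Q=P[m];Q=Q[Q[:,2]>0.03]
best=None;rng=np.random.default_rng(0)
for i in range(500):
  q=Q[rng.choice(len(Q),3,False)];n=np.cross(q[1]-q[0],q[2]-q[0]);n/=np.linalg.norm(n)+1e-12
  k=abs((Q-q[0])@n)<.003
  if best is None or k.sum()>best.sum():best=k
q=Q[best];c=q.mean(0);n=np.linalg.svd(q-c)[2][2];n*=np.sign(n[2]);print(len(Q),len(q),c,n,np.arctan2(-n[1],-n[0]))
E
```

```text
335 160 [ 0.6432 -0.0746  0.1659]
352 190 [ 0.5658 -0.1157  0.1692]
330 215 [ 0.5116 -0.0631  0.1285]
304 197 [0.5558 0.0023 0.1352]
300 197 [0.5515 0.0113 0.1529]
310 190 [ 0.5724 -0.0127  0.1416]
290 240 [0.4639 0.0445 0.0118]
327 182 [ 0.576  -0.0544  0.2033]
337 175 [ 0.6022 -0.0791  0.1737]
320 186 [ 0.5798 -0.0377  0.153 ]
2763 2330 [ 0.56905913 -0.03580599  0.12498015] [-0.19140532  0.4615824   0.86620188] -1.1777059656937854
```

View pics/c1.png

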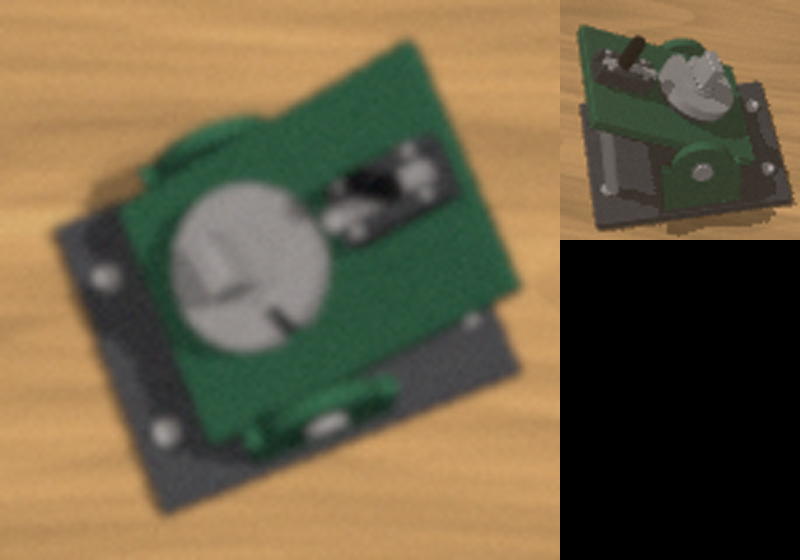

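The enlarged crop shows the flange centred near top-image pixel (303,197). The keyway notch is at about (310,208), pointing down and slightly right, and the tongue is towards the upper right. Next I fit the spindle axis and the keyway angle.

```bash
python3 - <<'E'
from h import *
t=np.load('t0.npz');P=cloud(t)
n0=np.array([-0.1914,.4616,.8662]);yaw=np.arctan2(-n0[1],-n0[0])
H=R.from_euler('z',yaw).as_matrix()
N=H@[-.5,0,.866025];X=H@[.866025,0,.5];Y=H@[0,1,0]
c=np.array([.56906,-.03581,.12498])
W=P[140:260,250:370].reshape(-1,3);uv=np.mgrid[140:260,250:370].reshape(2,-1).T
h=(W-c)@N
g=t['image'][140:260,250:370].reshape(-1,3).astype(int)
grey=(g[:,1]-g[:,0]<15)
k=(h>.021)&(h<.027)&grey&(np.linalg.norm(W-[.555,.002,.135],axis=1)<.06)
q=np.c_[(W-c)@X,(W-c)@Y][k].astype(np.float32)
(cx,cy),r=cv2.minEnclosingCircle(q);print('circle',cx,cy,r,k.sum(),np.median(h[k]))
A=c+cx*X+cy*Y;A=A-N*((A-c)@N);print('axis on face',A,'(z 0.105)')
kk=(h>.045)&(h<.07)
d=np.c_[(W-A)@X,(W-A)@Y,h,uv[:,::-1]][kk];print(d[::3].round(3))
# keyway pixel -> angle: intersect ray w/ flange-top plane
def ray(u,v,hh):
  p=cv2.undistortPoints(np.array([[[u,v]]],np.float64),t['mtx'],t['distortion'])[0,0]
  M=cv2.Rodrigues(t['rvec'])[0];o=-M.T@t['tvec'].ravel();dd=M.T@[p[0],p[1],1]
  s=((c+hh*N-o)@N)/(dd@N);return o+s*dd
for px in [(250+272/4.667,140+309/4.667),(250+290/4.667,140+331/4.667)]:
  w=ray(*px,.024)-A;print('key',w@X,w@Y,np.arctan2(w@Y,w@X))
# project model
print(yaw,N,X,Y)
im=cv2.resize(t['image'][140:260,250:370],(600,600),interpolation=cv2.INTER_CUBIC)[:,:,::-1].copy()
th=np.linspace(0,6.28,80)
for ctr,rr,hh in [((0,0),.045,.024),((.098,0),.008,.062),((.098,0),.008,.021)]:
  pp=[A+(ctr[0]+rr*np.cos(a))*X+rr*np.sin(a)*Y+hh*N for a in th]
  for u,v in proj(t,pp): cv2.circle(im,(int((u-250+.5)*5),int((v-140+.5)*5)),1,(0,0,255),-1)
cv2.imwrite('pics/c2.png',im)
E
```

```text
circle -0.027899671345949173 0.0020401834044605494 0.057354554533958435 597 0.024169706425362744
axis on face [ 0.56169006 -0.01270936  0.11103016] (z 0.105)
[[ 9.00e-02  1.00e-02  6.20e-02  3.26e+02  1.76e+02]
 [ 8.70e-02  9.00e-03  5.90e-02  3.26e+02  1.77e+02]
 [ 9.30e-02  7.00e-03  5.40e-02  3.29e+02  1.77e+02]
 [ 8.20e-02  9.00e-03  6.10e-02  3.24e+02  1.78e+02]
 [ 8.90e-02  5.00e-03  5.90e-02  3.27e+02  1.78e+02]
 [ 9.20e-02  4.00e-03  5.10e-02  3.30e+02  1.78e+02]
 [ 8.10e-02  7.00e-03  6.00e-02  3.24e+02  1.79e+02]
 [ 8.80e-02  3.00e-03  6.00e-02  3.27e+02  1.79e+02]
 [ 9.10e-02  2.00e-03  5.00e-02  3.30e+02  1.79e+02]
 [ 8.10e-02  4.00e-03  6.20e-02  3.24e+02  1.80e+02]
 [ 8.90e-02 -0.00e+00  6.40e-02  3.27e+02  1.80e+02]
 [ 9.00e-02 -0.00e+00  5.10e-02  3.30e+02  1.80e+02]
 [ 7.80e-02  3.00e-03  5.90e-02  3.24e+02  1.81e+02]
 [ 8.70e-02 -2.00e-03  6.20e-02  3.27e+02  1.81e+02]
 [ 8.90e-02 -2.00e-03  5.10e-02  3.30e+02  1.81e+02]
 [ 8.10e-02 -1.00e-03  6.10e-02  3.25e+02  1.82e+02]
 [ 8.50e-02 -3.00e-03  5.40e-02  3.28e+02  1.82e+02]
 [-6.00e-03  1.80e-02  6.40e-02  2.93e+02
[... 1484 characters left out ...]
  2.00e+02]
 [-2.00e-03 -8.00e-03  5.40e-02  3.00e+02  2.00e+02]
 [-1.80e-02 -3.00e-03  6.00e-02  2.93e+02  2.01e+02]
 [-8.00e-03 -8.00e-03  6.00e-02  2.97e+02  2.01e+02]
 [-4.00e-03 -1.00e-02  5.30e-02  3.00e+02  2.01e+02]
 [-1.20e-02 -9.00e-03  6.30e-02  2.95e+02  2.02e+02]
 [-8.00e-03 -1.10e-02  5.70e-02  2.98e+02  2.02e+02]
 [-1.50e-02 -1.10e-02  6.10e-02  2.95e+02  2.03e+02]
 [-1.20e-02 -1.20e-02  5.20e-02  2.98e+02  2.03e+02]]
key -0.0030796776098904344 -0.02459431775592296 -1.695367015743778
key 0.0018919300606714748 -0.039933889978002686 -1.5234551721487004
-1.17772929023648 [-0.19151168  0.46186933  0.866025  ] [ 0.3317078  -0.79998077  0.5       ] [0.92373866 0.38302335 0.        ]
```

View pics/c2.png

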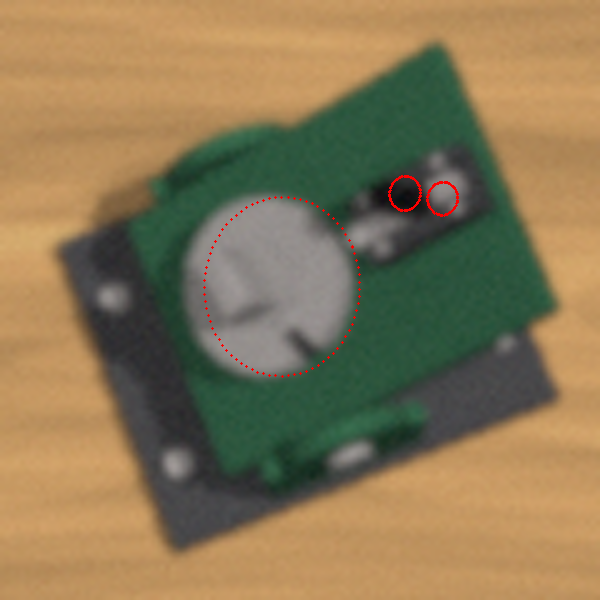

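The knob and shaft points are consistent with the face crossing z = 0.105, which puts the axis at A≈(0.5605, -0.002, 0.105), head yaw ≈ -1.178 and spindle ≈ -1.26. The tool can only stay vertical, so I'll use the jaws as a fork. They grip the flats, turn about +1.2 rad, and finally squeeze along the head's y, which lines the flats up. First I lift and travel above the shaft.

Call:
apply_moves(plan=[0,0,-40,0,0,0,-40,0,0,0,-30,0,0,0,0,0], hand=1)

```text
time_s: 0.5
ee_pos: [0.1222, -0.5371, 0.3194]
eef_rot: [3.135, 0.0, 0.224]
force: [0.5, 0.1, -0.2]
grip_width: 0.094
grip_force: 0.0
```

Call:
apply_moves(plan=[27,-22,0,0,27,-22,0,0,27,-22,0,0,27,-22,0,0,27,-22,0,0,27,-22,0,0,27,-22,0,0,27,-22,0,0,27,-22,0,0,27,-22,0,0,27,-22,0,0,27,-22,0,0,27,-22,0,0,27,-22,0,0,27,-22,0,0,27,-22,0,0,27,-22,0,0,27,-22,0,0,27,-22,0,0,27,-22,0,0])

```text
time_s: 2.5
ee_pos: [0.5514, 0.0139, 0.3142]
eef_rot: [-3.141, 0.002, 0.224]
force: [0.4, -1.5, 0.7]
grip_width: 0.0944
grip_force: 0.0
```

Call:
apply_moves(plan=[0,0,0,-0.13,0,0,0,-0.13,0,0,0,-0.13,0,0,0,-0.137,0,0,0,0,0,0,0,0])

```text
time_s: 3.1
ee_pos: [0.5508, 0.0126, 0.3147]
eef_rot: [-3.141, 0.001, 0.747]
force: [0.0, -0.1, 0.8]
grip_width: 0.0943
grip_force: 0.0
```

```bash
python3 - <<'E'
from h import *
print(monitor.get_obs())
w=snap('wrist','w1')
A=np.array([.5605,-.002,.105]);y=-1.1777
N=np.array([-.5*np.cos(y),-.5*np.sin(y),.866]);X=np.array([.866*np.cos(y),.866*np.sin(y),.5]);Y=np.array([-np.sin(y),np.cos(y),0])
im=w['image'][:,:,::-1].copy();th=np.linspace(0,6.28,90)
def ring(x,r,h):
  for u,v in proj(w,[A+(x+r*np.cos(a))*X+r*np.sin(a)*Y+h*N for a in th]):
    if abs(u)<2000 and abs(v)<2000: cv2.circle(im,(int(u),int(v)),1,(0,0,255),-1)
ring(0,.045,.024);ring(.098,.008,.062)
f=-1.26;bx=np.cos(f)*X+np.sin(f)*Y;by=np.cross(N,bx)
q=proj(w,[A+.062*N+i*.016*bx+j*.008*by for i,j in((1,1),(1,-1),(-1,-1),(-1,1))]);cv2.polylines(im,[q.astype(int)],True,(255,0,0),1)
cv2.imwrite('pics/w1o.png',im)
E
```

```text
{'time_s': 3.1, 'qpos': array([-4.36361559e-02,  2.45671705e-01,  1.33949783e+00,  9.81340982e-06,
        1.55752666e+00,  7.80489042e-01]), 'joint_vel': array([-0.00195999, -0.00223313, -0.00470647, -0.00089445,  0.00234271,
        0.00449424]), 'tau': array([ 3.73118569e-02, -5.19406092e+01, -3.72309601e+01,  6.56860555e-02,
       -4.76645376e-02, -4.35867514e-01]), 'ee_pos': array([0.55080947, 0.01258706, 0.31470065]), 'eef_rot': array([-3.14080161e+00,  7.69509562e-04,  7.46671297e-01]), 'force': array([ 0.03348773, -0.07290424,  0.82881438]), 'moment': array([-0.03979518, -0.01049343,  0.00993289]), 'grip_force': 0.0, 'grip_width': 0.09427382598488007}
```

View pics/w1o.png

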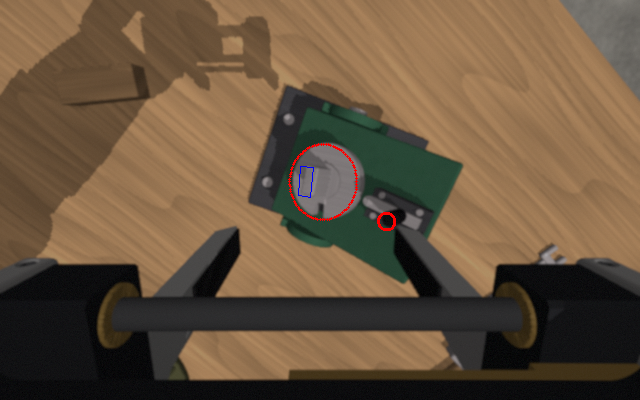

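The wrist view shows the flange about 6 px to the right of my model (centre about (328,182)), and the knob is further right than predicted. I refine with an enlarged crop and this closer depth image.

```bash
python3 - <<'E'
from h import *
w=np.load('w1.npz');P=cloud(w)
im=w['image'].astype(int);m=(im[...,1]>im[...,0]+25)&(im[...,1]>im[...,2]+8)
m[:,:270]=0;m[:90]=0;m[285:]=0;m[:,470:]=0
Q=P[m];Q=Q[Q[:,2]>.03];rng=np.random.default_rng(0);best=None
for i in range(500):
  q=Q[rng.choice(len(Q),3,False)];n=np.cross(q[1]-q[0],q[2]-q[0]);n/=np.linalg.norm(n)+1e-12
  k=abs((Q-q[0])@n)<.002
  if best is None or k.sum()>best.sum():best=k
q=Q[best];c=q.mean(0);n=np.linalg.svd(q-c)[2][2];n*=np.sign(n[2]);y=np.arctan2(-n[1],-n[0]);print(len(q),c,n,y)
N=np.array([-.5*np.cos(y),-.5*np.sin(y),.866]);X=np.array([.866*np.cos(y),.866*np.sin(y),.5]);Y=np.array([-np.sin(y),np.cos(y),0])
h=(P-c)@N
x0=c+X*((.105-c[2])/.5)
v,u=np.mgrid[0:400,0:640]
for name,reg in(('shaft',(u>285)&(u<345)&(v>150)&(v<215)),('knob',(u>375)&(u<425)&(v>190)&(v<230))):
  k=reg&(h>.0595)&(h<.0645);print(name,k.sum(),((P[k]-x0)@np.c_[X,Y]).mean(0),np.ptp((P[k]-x0)@np.c_[X,Y],axis=0),u[k].mean(),v[k].mean())
k=(u>285)&(u<370)&(v>135)&(v<225)&(h>.022)&(h<.0255)
f=((P[k]-x0)@np.c_[X,Y]);print('flange',k.sum(),np.percentile(f,[1,50,99],axis=0),np.median(h[k]))
print('x0',x0)
im=cv2.resize(w['image'][80:280,250:470],None,fx=3,fy=3,interpolation=cv2.INTER_CUBIC)[:,:,::-1]
cv2.imwrite('pics/w1c.png',im[:600])
E
```

```text
9761 [ 0.58862775 -0.0377488   0.12907497] [-0.18884204  0.46256461  0.86624054] -1.1831980959832442
shaft 378 [ 0.00160881 -0.00920716] [0.02093043 0.03316686] 309.6375661375661 180.33333333333334
knob 180 [ 0.09664412 -0.00918815] [0.01459753 0.01543612] 388.9 218.80555555555554
flange 2753 [[-0.04213011 -0.05104496]
 [ 0.01012357 -0.00230138]
 [ 0.04423777  0.03332968]] 0.02403840099377328
x0 [0.57286739 0.00085588 0.105     ]
```

View pics/w1c.png

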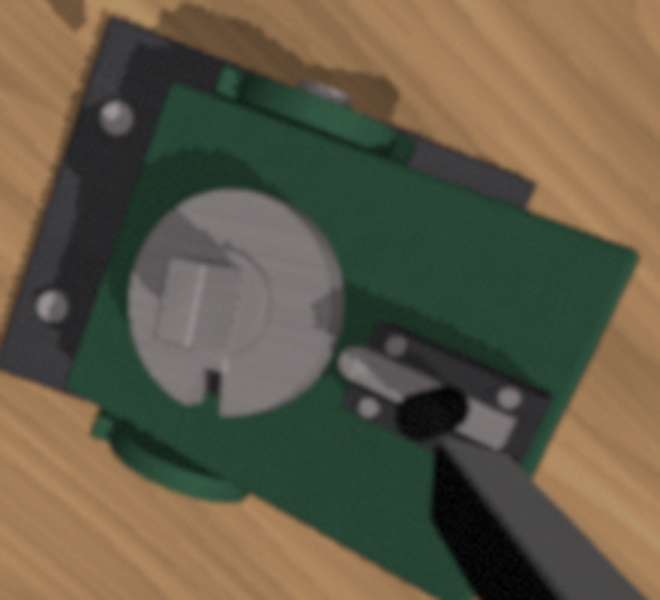

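The refined fit gives shaft-to-knob 95 mm with zero lateral offset, so the tongue is out about 3 mm. The axis is at A≈(0.564, -0.003, 0.105) and the yaw is -1.183. The flats face the jaws well. I narrow the opening to 40 mm and descend beside the bar, clear of the flange.

Call:
apply_moves(plan=[4,-1.5,0,0,4,-1.5,0,0,0,0,20,0,0,0,20,0,0,0,20,0,0,0,20,0,0,0,20,0,0,0,15,0,0,0,10,0,0,0,5,0,0,0,0,0,0,0,0,0], hand=-0.15, squeeze=15)

```text
time_s: 4.35
ee_pos: [0.5551, 0.0203, 0.1861]
eef_rot: [3.141, -0.001, 0.751]
force: [-0.1, -0.6, 0.1]
grip_width: 0.0398
grip_force: 0.0
```

```bash
python3 - <<'E'
from h import *
w=snap('wrist','w2');s=snap('scene','s2')
a=cv2.resize(w['image'][80:320,180:500],(480,360));b=cv2.resize(s['image'][175:275,255:355],(320,320),interpolation=cv2.INTER_CUBIC)
o=np.zeros((360,800,3),np.uint8);o[:,:480]=a;o[:320,480:]=b
cv2.imwrite('pics/c3.png',o[:,:,::-1])
E
```

```text
(no output)
```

View pics/c3.png

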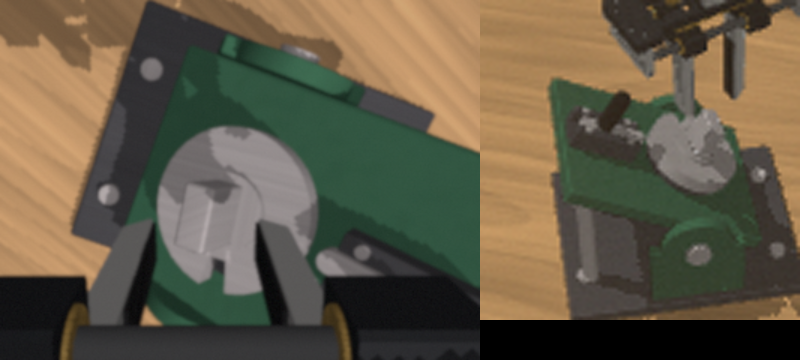

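The fingers straddle the bar: it spans columns 178–240 in the crop, with the tips at about 140 and 262. I descend the remaining 40 mm and close gently.

Call:
apply_moves(plan=[0,0,15,0,0,0,12,0,0,0,8,0,0,0,5,0,0,0,0,0,0,0,0,0])

```text
time_s: 5.05
ee_pos: [0.5549, 0.0202, 0.1458]
eef_rot: [3.141, -0.0, 0.751]
force: [0.5, -0.0, 0.0]
grip_width: 0.0401
grip_force: 0.0
```

Call:
apply_moves(plan=[0,0,0,0,0,0,0,0,0,0,0,0,0,0,0,0], hand=-1, squeeze=10)

```text
time_s: 5.45
ee_pos: [0.5541, 0.0209, 0.1457]
eef_rot: [-3.14, 0.0, 0.751]
force: [-6.1, 4.4, 2.9]
grip_width: 0.024
grip_force: 9.2
```

It gripped at 24 mm, where 16 mm flats tilted in vertical jaws should give about 26. Now I turn.

Call:
apply_moves(plan=[0,-1,0,-0.1,0,0,0,-0.1,0,0,0,-0.1,0,0,0,-0.1,0,0,0,-0.1,0,0,0,0], squeeze=20)

```text
time_s: 6.05
ee_pos: [0.5534, 0.0223, 0.1469]
eef_rot: [-3.14, -0.002, 1.255]
force: [-13.0, 9.0, 15.6]
grip_width: 0.0195
grip_force: 19.4
```

```bash
python3 - <<'E'
from h import *
o=monitor.get_obs();print(o['force'],o['moment'],o['qpos'],o['grip_width'])
w=snap('wrist','w3');s=snap('scene','s3')
a=cv2.resize(w['image'][80:320,180:500],(480,360));b=cv2.resize(s['image'][175:275,255:355],(320,320),interpolation=cv2.INTER_CUBIC)
o=np.zeros((360,800,3),np.uint8);o[:,:480]=a;o[:320,480:]=b
cv2.imwrite('pics/c4.png',o[:,:,::-1])
E
```

```text
[-13.03168675   8.97360096  15.6046678 ] [ 1.54405519  2.47037538 -0.16766549] [-0.0268998   0.36284413  1.57858167  0.00215172  1.20108663  0.28829071] 0.019474658120670292
```

View pics/c4.png

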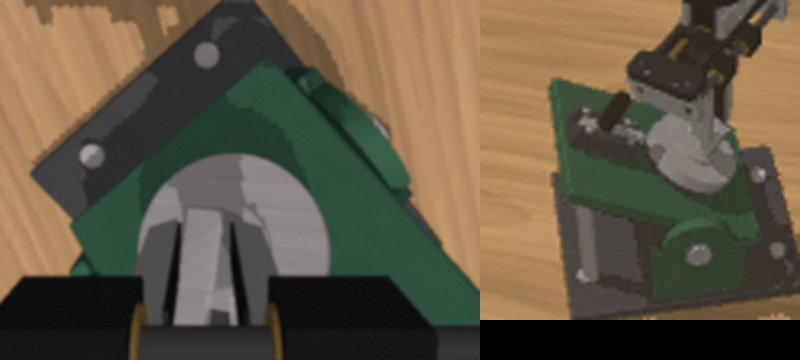

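The bar is following: it sits between the jaws and the width has shrunk to 19.5 mm. I turn the remaining 0.70 rad and then squeeze hard to align.

Call:
apply_moves(plan=[0,0,0,-0.1,0,0,0,-0.1,0,0,0,-0.1,0,0,0,-0.1,0,0,0,-0.1,0,0,0,-0.1,0,0,0,-0.1,0,0,0,0,0,0,0,0])

```text
time_s: 7.05
ee_pos: [0.5532, 0.021, 0.1461]
eef_rot: [-3.14, -0.001, 1.951]
force: [-10.5, -0.2, 8.4]
grip_width: 0.0159
grip_force: 20.0
```

Call:
apply_moves(plan=[0,0,0,0,0,0,0,0,0,0,0,0,0,0,0,0], squeeze=45)

```text
time_s: 7.45
ee_pos: [0.5532, 0.021, 0.1461]
eef_rot: [-3.14, -0.001, 1.951]
force: [-9.7, 0.2, 9.0]
grip_width: 0.0155
grip_force: 45.0
```

```bash
python3 - <<'E'
from h import *
o=monitor.get_obs();print(o['force'],o['moment'],o['eef_rot'],o['grip_width'])
E
```

```text
[-9.67361493  0.19757475  8.96996731] [-0.23784102  1.88712904  0.00378622] [-3.13980318e+00 -5.40986187e-04  1.95091758e+00] 0.01550403414211444
```

The width is 16 mm, so the flats are flush with the jaws along the head's y. I release, rise, and look.

Call:
apply_moves(plan=[0,0,0,0,0,0,0,0,0,0,0,0,0,0,0,0], hand=-0.1)

```text
time_s: 7.85
ee_pos: [0.5541, 0.021, 0.1454]
eef_rot: [3.142, -0.0, 1.951]
force: [0.3, 0.2, -0.3]
grip_width: 0.0419
grip_force: 0.0
```

Call:
apply_moves(plan=[0,0,-10,0,0,0,-20,0,0,0,-30,0,0,0,-30,0,0,0,-30,0,0,0,-20,0,0,0,0,0,0,0,0,0])

```text
time_s: 8.65
ee_pos: [0.5539, 0.021, 0.2852]
eef_rot: [-3.142, -0.0, 1.951]
force: [0.1, -0.4, -0.0]
grip_width: 0.0427
grip_force: 0.0
```

```bash
python3 - <<'E'
from h import *
w=snap('wrist','w4');P=cloud(w);print(monitor.get_obs()['ee_pos'],monitor.get_obs()['eef_rot'])
A=np.array([.564,-.003,.105]);y=-1.183
N=np.array([-.5*np.cos(y),-.5*np.sin(y),.866]);X=np.array([.866*np.cos(y),.866*np.sin(y),.5]);Y=np.array([-np.sin(y),np.cos(y),0])
D=P-A;x,yy,h=D@X,D@Y,D@N
for nm,k in(('knob',(x>.075)&(x<.12)&(abs(yy)<.02)&(h>.058)&(h<.066)),('shaft',(abs(x)<.03)&(abs(yy)<.03)&(h>.058)&(h<.066))):
  print(nm,k.sum(),x[k].mean(),yy[k].mean(),h[k].mean(),np.ptp(x[k]),np.ptp(yy[k]), np.polyfit(x[k],yy[k],1)[0] if k.sum() else 0)
im=cv2.resize(w['image'][60:300,200:520],(800,600),interpolation=cv2.INTER_CUBIC)[:,:,::-1].copy()
cv2.line(im,*[tuple(int(t) for t in (q-[200,60])*2.5) for q in proj(w,[A+.024*N,A+.024*N+.06*X])],(0,0,255),1)
cv2.imwrite('pics/c5.png',im)
E
```

```text
[0.55373771 0.02097684 0.28444466] [-3.14031134e+00 -5.52411307e-04  1.95077149e+00]
knob 223 0.09593408711436556 0.0003092138649374125 0.06068057189742121 0.013315887084130715 0.01570658684184969 -0.004064834434610309
shaft 487 0.00164753215176957 3.531739393001738e-05 0.061655806098323745 0.031462816007835265 0.015294919521575658 -0.0023348006704553437
```

View pics/c5.png

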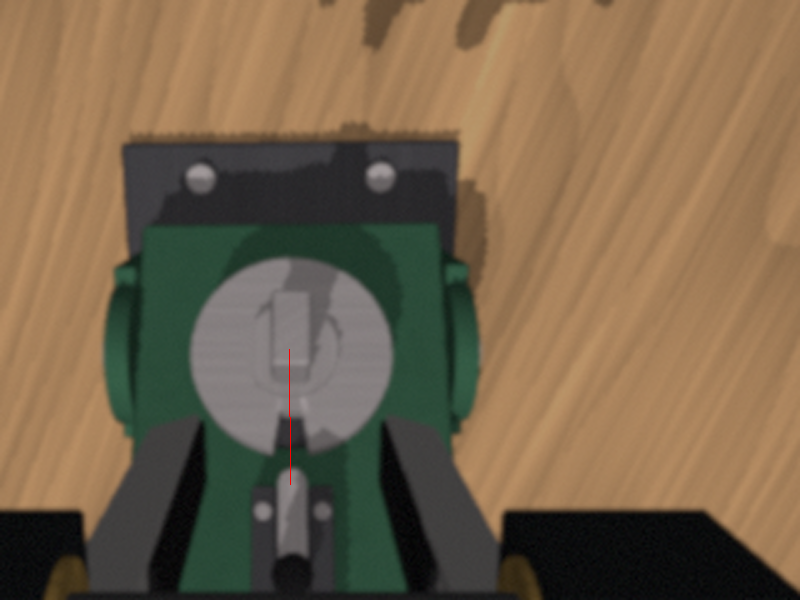

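The picture shows the keyway (crop ≈(290,430)) squarely in line with the tongue nose (292,480). The shaft's residual slope is about 0.002. Next I go to the knob, which lies at 96 mm along the slope.

Call:
apply_moves(plan=[-20,0,0,0,-20,1,0,0,-20,0,0,0,-15,0,0,0,-10,0,0,0,0,0,15,0,0,0,20,0,0,0,20,0,0,0,20,0,0,0,15,0,0,0,10,0,0,0,5,0,0,0,0,0,0,0,0,0])

```text
time_s: 10.1
ee_pos: [0.5868, -0.0576, 0.1811]
eef_rot: [3.141, 0.0, 1.951]
force: [-0.5, -0.1, -0.9]
grip_width: 0.0422
grip_force: 0.0
```

Call:
apply_moves(plan=[0,0,0,0,0,0,0,0,0,0,0,0,0,0,0,0], hand=-1, squeeze=30)

```text
time_s: 10.5
ee_pos: [0.5857, -0.0579, 0.1806]
eef_rot: [-3.139, -0.0, 1.951]
force: [-8.1, -0.3, 7.0]
grip_width: 0.015
grip_force: 30.0
```

It gripped the 16 mm knob. Now I slide 20 mm down the slope.

Call:
apply_moves(plan=[1.7,0,1,0,2.6,0,1.5,0,2.6,0,1.5,0,2.6,0,1.5,0,2.6,0,1.5,0,2.6,0,1.5,0,1.7,0,1,0,0.9,0,0.5,0,0,0,0,0,0,0,0,0])

```text
time_s: 11.5
ee_pos: [0.5791, -0.0418, 0.1706]
eef_rot: [-3.139, -0.0, 1.951]
force: [-9.0, -2.2, 5.0]
grip_width: 0.0155
grip_force: 30.0
```

Call:
apply_moves(plan=[0.9,0,0.5,0,0.9,0,0.5,0,0,0,0,0,0,0,0,0])

```text
time_s: 11.9
ee_pos: [0.5786, -0.0404, 0.1697]
eef_rot: [-3.139, 0.0, 1.951]
force: [-9.8, -4.2, 5.3]
grip_width: 0.0153
grip_force: 30.0
```

Call:
apply_moves(plan=[0.9,0,0.5,0,0.9,0,0.5,0,0.9,0,0.5,0,0,0,0,0])

```text
time_s: 12.3
ee_pos: [0.5785, -0.04, 0.1695]
eef_rot: [-3.141, 0.005, 1.95]
force: [-5.4, -17.0, 11.6]
grip_width: 0.0153
grip_force: 30.0
```

The arm stalled and the resisting force rose along the slope, so the tongue is at its stop. I release, retreat, and verify.

Call:
apply_moves(plan=[-1.7,0,-1,0,0,0,0,0,0,0,0,0])

```text
time_s: 12.6
ee_pos: [0.5785, -0.0403, 0.1696]
eef_rot: [-3.14, 0.002, 1.95]
force: [-9.1, -8.9, 7.6]
grip_width: 0.0151
grip_force: 30.0
```

Call:
apply_moves(plan=[0,0,0,0,0,0,0,0,0,0,0,0,0,0,0,0], hand=-0.1)

```text
time_s: 13.0
ee_pos: [0.5791, -0.0388, 0.1689]
eef_rot: [-3.142, -0.0, 1.951]
force: [-0.8, 0.7, 0.4]
grip_width: 0.0414
grip_force: 0.0
```

Call:
apply_moves(plan=[0,0,-10,0,0,0,-20,0,0,0,-30,0,0,0,-30,0,-20,0,-10,0,-30,0,0,0,-30,0,0,0,0,0,0,0,0,0,0,0])

```text
time_s: 13.9
ee_pos: [0.6087, -0.1133, 0.2692]
eef_rot: [3.142, -0.0, 1.95]
force: [0.8, 0.5, -0.7]
grip_width: 0.0422
grip_force: 0.0
```

```bash
python3 - <<'E'
from h import *
w=snap('wrist','w5');o=monitor.get_obs();print(o['ee_pos'],o['force'],o['time_s'])
t=snap('top','t5')
A=np.array([.564,-.003,.105]);y=-1.183
N=np.array([-.5*np.cos(y),-.5*np.sin(y),.866]);X=np.array([.866*np.cos(y),.866*np.sin(y),.5]);Y=np.array([-np.sin(y),np.cos(y),0])
for c in (w,t):
  D=cloud(c)-A;x,yy,h=D@X,D@Y,D@N
  for nm,k in(('knob',(x>.05)&(x<.12)&(abs(yy)<.02)&(h>.058)&(h<.066)),('shaft',(abs(x)<.03)&(abs(yy)<.03)&(h>.058)&(h<.066))):
    print(nm,k.sum(),x[k].mean() if k.sum() else 0,yy[k].mean() if k.sum() else 0)
cv2.imwrite('pics/c6.png',cv2.resize(w['image'],(800,500))[:,:,::-1])
E
```

```text
[ 0.60863221 -0.11274764  0.26934571] [0.60083189 0.9463065  0.30306675] 13.95
knob 288 0.07568955884382499 0.0003533836548967409
shaft 646 0.0028480782467806675 0.00010517804338938153
knob 0 0 0
shaft 71 -0.0014636686397059395 -0.00142065521759911
```

View pics/c6.png

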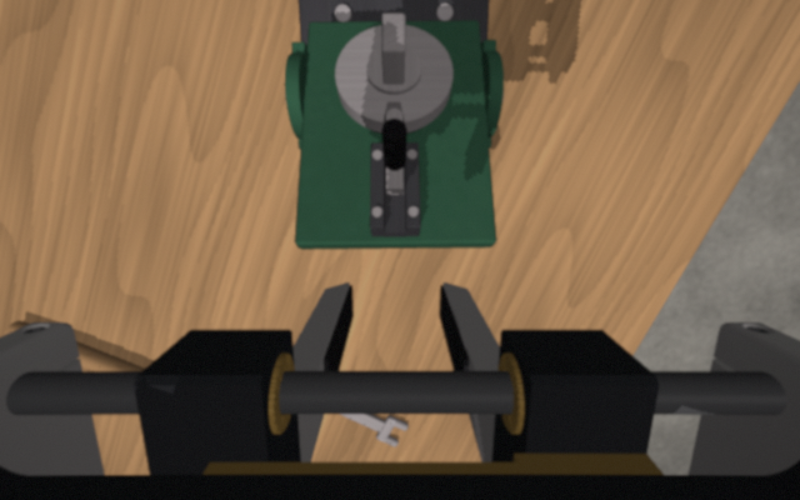

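The tongue is in the keyway: knob-to-spindle distance is about 73–74 mm, which is home. The gripper is clear of everything.

```bash
python3 -c "
from h import *
print(ctrl.hand_in())"
```

```text
the job is handed in; nothing more can be done
None
```

The spindle is turned into line, the tongue is home in the keyway against its stop, the gripper is clear, and the job was handed in at about 14 s of the 72 s allowed; the hand-in gave no verdict.

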